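# Unplug the battery pack from the loose charger

## Robot

A 6-joint arm with a two-finger parallel gripper is mounted at the origin on the work surface. World frame = base frame: x ahead of the robot, y to its left, z up, the work surface at z = 0. Lengths are in m, angles in rad, forces in N, time in s.
With the tool pointing down it reaches from about 0.275 to 0.85 m from the base axis. Payload 5.2 kg.
Tool frame: the origin (TCP) lies midway between the tips of the shut fingers; the grasp point (between the pads) lies 19 mm behind it (manip.pinch_z is the distance from the TCP to the grasp point, in m); z points along the fingers, y is the line along which they close (so a half turn about z gives the same grasp; the last joint's range is limited). The gripper opens to 85 mm and grips with 20 to 120 N. Pads are 22 mm wide; open, the fingers measure 114 mm over their backs; the gripper's body (76 mm by 85 mm) begins 54 mm behind the grasp point. The pads swing forward as they close: fully open they stand 13 mm farther back than shut.
Start: joints at [-1.392, 0.259, 1.535, -0, 1.348, -0.203], TCP at [0.205, -0.51, 0.231] pointing down, gripper open.
Joint ranges: [-3.14, 3.14], [-0.91, 2.08], [0.19, 2.58], [-1.22, 4.36], [0.22, 2.71], [-3.12, 3.12]. Speed limits (rad/s): [2.57, 2.57, 3.14, 3.14, 3.14, 3.14].

## Interface

Orientations are given as a rotation vector (axis times angle).
In Python, from workcell import manip gives the robot as it stands.
- The arm moves only by the tool send_rows, never from a script. Its argument "series" is a list of rows, each an object with "delta_pos": the shift along the world's x, y, z normalised to -1 to 1, where 1 is 400 mm, a list of three; "yaw": the turn about the world's z normalised to -1 to 1, where 1 is 2 rad; "claw": the opening, from -1 (shut) to 1 (fully open). A call has 1 to 20 rows; each row shifts and turns the commanded pose from where the row before left it; what a row does not reach is not made up. A row lasts 1/12 s, in which the tool goes at most 41.7 mm and 7.16 degrees, less where a joint would pass 70% of its speed; a pose out of reach is approached as far as the arm can. A call with a number of a shift or a turn outside -1 to 1 is refused whole. A call with a gripper value outside its range is refused whole. The fingers move at their own pace and stop on an object; the grip force is fixed at half the most. Time passes only in rows, so rows that do not move let the fingers close. It gives the time, the measured TCP pose, the force, the opening and the grip force at its end, in the units of the state.
- manip.get_state(): the state, without advancing time (a new reading comes with each control period).
- manip.get_image(name): name is "scene" or "top"; returns a dict with "frame" (480x640x3 uint8, red, green, blue), "K" (3x3 intrinsics, pixels), "D" ([k1, k2, p1, p2, k3] as OpenCV has them; the pictures are not rectified), "R" (3x3) and "t" (3): a world point X has camera coordinates R X + t. Camera axes: x right, y down, z forward; pixel columns grow to the right and rows downward; lengths in m; the calibration is good to about 2 mm. A picture is of the moment at which its call begins. There is no depth.
- manip.sign_off(): hands the job in; it is judged then, once.
Trained networks look in a picture, given as the dict that the camera call returned (one of the last four; its "shot" number tells which), for a name from the list of things; names that differ only in an ending like _2 or _b are one class to them, and where a whole thing is asked for, a point or a joint stands for the part that bears it (a point fixed in the world has none). Each returns a list of dicts, best first, with "conf" (0 to 1); they miss things now and then, are a little off and sometimes report something else, mostly with a low value. They report only what shows in the picture. A call takes as long as a camera call. They do not tell look-alikes from the thing itself.
- manip.find_in(name, picture): "rect" ([left, top, right, bottom] in pixels, round what is visible of it).
- manip.landmark_of(name, picture): "centre" ([row, column] in pixels: a listed point, or the origin of a listed thing).
The state is a dict: "clock": time; "joint_pos": joint angles; "qvel": joint speeds; "joint_efforts": joint torques, N m; "tcp_pos": TCP position; "ee_rot": TCP orientation; "contact_force": force on the tool from outside, world axes, zero at the start; "wrist_torque": the same for the moment, N m; "width": finger opening in m; "gripper_force": force on a finger pad.
Only numpy, scipy, OpenCV 4.12 (cv2) and the standard library are available. Lean on these libraries where they do the work, as an engineer would, in place of code of your own. Each camera call takes 0.05 s, during which the arm holds its last target. There are 200 camera calls.

## Task

The tool battery is charged: pull it out of the charger's sprung socket and lay it down gently on the clear part of the green cutting mat, underside down and fin up, and let go. The charger is light and only stands on the bench: do not drag it along, it must stay where it is to within a couple of centimetres. Leave the other things on the bench where they are.

Things in the scene. Friction and masses are not known exactly. Their poses are not given: they have to be found in the camera images.
- charger: Loose grey charger with white base, about 0.6 kg, 182 (x) x 110 (y) x 66 mm. Origin: on the bench under its middle; z up. Base plate 10 mm thick, x -92 to 90 mm. At +x a 66 mm high head, x 29 to 90 mm, with a roofed socket 23 mm deep that opens to -x. Two low rails (|y| 21 to 26 mm, x -80 to -10 mm, tops 16 mm above the bench). At -x an upright thumb plate.
- thumb_plate (a point): Middle of the outer (-x) face of the charger's upright thumb plate, 12 mm below its top. Plate: part of the charger, 8 mm thick, 50 wide, top 64 mm above the bench, outer face at charger x = -92 mm. With the pack plugged in, this face is 64 mm from the far (+x) face of the pack's fin, and the gap between plate and fin is 46 mm.
- seat (a point): Point of the charger where the pack's origin lies while fully plugged in (charger x = -5 mm, 10 mm above the bench; pack axes along the charger's). The pack comes out along the charger's -x: the detent lets go after about 9 mm; after 22 mm the plug nose has left the socket and the pack can be lifted.
- detent (a point): Point midway between two sprung steel rollers (charger x = 13 mm, 45 mm above the bench) that snap behind the pack's two ribs, in 56 mm high housings at |y| 26 to 50 mm, x 2 to 28 mm. Freeing the pack takes about 15 to 25 N along -x, more than the friction of the charger on the bench.
- pack: Black battery pack, 0.16 kg. Origin: centre of the underside of its box body, 66 (x) x 38 (y) x 26 mm; z up. Its front (x 12 to 33 mm) is raised to 46 mm and has an upright rib 4 mm proud on each side (x = 26 mm, 27 to 45 mm up). A plug nose 20 mm long, 30 wide, 16 high (20 to 36 mm up) points to +x. An upright pull fin stands on its rear (-x) end.
- pull_fin (a point): Middle of the pack's upright pull fin (pack x = -28 mm, 40 mm above the underside). The fin is 10 mm thick along x, 34 wide along y, and reaches from 26 to 54 mm above the underside; its faces are at pack x = -33 and -23 mm.
- mat: Green cutting mat fixed to the bench, 240 (x) x 200 (y) x 3 mm; origin under its centre, on the bench. The sanding stick and the thinner jar lie on its +x part; its -x part is clear.
- sanding_stick: Bystander: flat sanding stick, 150 (y) x 18 x 5 mm, on the mat near its +x edge. Origin: centre of the underside.
- thinner_jar: Bystander: jar, 38 mm diameter, 60 mm high, on the mat. Origin: centre of the underside.
- paint_pot: Bystander: paint bottle, 32 mm diameter, 70 mm high. Origin: centre of the underside.
- water_jar: Bystander: open glass jar, 76 mm diameter, 95 mm high. Origin: centre of the underside.
- brush: Bystander: brush, 160 mm long, lying at the bench's side.
- screwdriver: Bystander: screwdriver, 150 mm long, lying at the bench's side.
- side_cutters: Bystander: side cutters, 105 mm long, lying at the bench's side.
Things that resemble listed ones, but are neither listed nor needed, are in the scene too. Of the things that look like the charger, the smaller one is meant.

How it is judged:
By the outcome, as a careful person would: the job done as asked, in the order asked, and still so for the second after the job is handed in, with the robot touching nothing.
It also fails if it takes over 51 s, if anything falls off the work surface, if the arm or the gripper's body presses on something with over 40 N, if the wrist force passes 120 N, or if a joint passes its speed limit or range.

## Working session

There is one attempt and no reset: what is moved stays moved. The work goes in short steps, Python scripts to look and compute and a tool call to move; the robot and the scene stay as the last step left them, time stands still between calls to the robot, and variables do not carry over. Pictures are saved under pics/ and viewed, at most 10 in all, crops included, and the job is handed in when it is done.

Besides the shell and the picture viewer there is one more tool, called after ">>>" as name(argument=value, ...), one argument or row to a line, values as JSON. send_rows: Moves the arm, as the interface text tells. Scaled input: -1 to 1 covers 400 mm each way for a shift and 2 rad each way for a turn. Its arguments: {"type":"object","properties":{"series":{"type":"array","items":{"type":"object","properties":{"delta_pos":{"type":"array","items":{"type":"number","minimum":-1,"maximum":1}},"yaw":{"type":"number","minimum":-1,"maximum":1},"claw":{"type":"number"}}}}},"required":["series"]}

```bash
mkdir -p pics; ls; cat > h.py <<'E'
from workcell import manip
import numpy as np, cv2
def save(p,n): cv2.imwrite('pics/'+n,cv2.cvtColor(p['frame'],cv2.COLOR_RGB2BGR))
def ray(p,rc):
    K,D,R,t=[np.array(p[k],float) for k in('K','D','R','t')]
    u=cv2.undistortPoints(np.array([[[rc[1],rc[0]]]],float),K,D)[0,0]
    return -R.T@t, R.T@np.array([u[0],u[1],1.])
def at_z(p,rc,z):
    c,d=ray(p,rc); return c+d*(z-c[2])/d[2]
def tri(obs):
    A=np.zeros((3,3));b=np.zeros(3)
    for p,rc in obs:
        c,d=ray(p,rc);d=d/np.linalg.norm(d);M=np.eye(3)-np.outer(d,d);A+=M;b+=M@c
    X=np.linalg.solve(A,b)
    res=[np.linalg.norm((np.eye(3)-np.outer(d,d)/(d@d))@(X-c)) for c,d in(ray(p,rc) for p,rc in obs)]
    return X,max(res)
def proj(p,X):
    K,D,R,t=[np.array(p[k],float) for k in('K','D','R','t')]
    return cv2.projectPoints(np.array(X,float).reshape(-1,1,3),cv2.Rodrigues(R)[0],t,K,D)[0].reshape(-1,2)
E
python3 - <<'E'
from h import *
np.set_printoptions(precision=3,suppress=True)
P={n:manip.get_image(n) for n in('scene','top')}
for n,p in P.items():
    save(p,n+'0.png'); print(n,-np.array(p['R']).T@p['t'])
    for o in 'charger thumb_plate seat detent pack pull_fin mat sanding_stick thinner_jar paint_pot water_jar'.split():
        print(o,[(np.round(q['centre']).tolist(),round(q['conf'],2)) for q in manip.landmark_of(o,p)])
print(manip.get_state())
E
```

```text
pics
scene [ 1.444 -0.061  0.775]
charger [([216.0, 383.0], 0.71)]
thumb_plate [([254.0, 419.0], 0.78), ([217.0, 376.0], 0.75)]
seat [([208.0, 381.0], 0.98), ([290.0, 432.0], 0.63), ([248.0, 133.0], 0.58)]
detent [([282.0, 437.0], 0.66), ([192.0, 390.0], 0.62)]
pack [([295.0, 433.0], 0.88)]
pull_fin [([270.0, 427.0], 0.62)]
mat [([279.0, 210.0], 0.95)]
sanding_stick [([316.0, 212.0], 0.62)]
thinner_jar [([301.0, 238.0], 0.83)]
paint_pot [([258.0, 311.0], 0.53), ([249.0, 132.0], 0.29)]
water_jar [([331.0, 321.0], 0.96)]
top [0.326 0.031 1.456]
charger [([196.0, 250.0], 0.96), ([323.0, 275.0], 0.94)]
thumb_plate [([230.0, 254.0], 0.91), ([268.0, 284.0], 0.55), ([198.0, 248.0], 0.25)]
seat [([200.0, 249.0], 0.71), ([318.0, 273.0], 0.61)]
detent [([327.0, 267.0], 0.91), ([192.0, 247.0], 0.57)]
pack [([198.0, 251.0], 0.65)]
pull_fin [([204.0, 248.0], 0.62)]
mat [([218.0, 430.0], 0.87)]
sanding_stick [([179.0, 422.0], 0.65)]
thinner_jar [([196.0, 404.0], 0.69)]
paint_pot [([250.0, 343.0], 0.71)]
water_jar [([161.0, 343.0], 0.87)]
{'clock': 1.2, 'joint_pos': array([-1.392,  0.259,  1.535,  0.   ,  1.348, -0.203]), 'qvel': array([ 0.   , -0.001,  0.   ,  0.001,  0.001,  0.   ]), 'joint_efforts': array([ -0.001, -44.594, -29.09 ,  -0.001,   0.001,  -0.   ]), 'tcp_pos': array([ 0.205, -0.51 ,  0.231]), 'ee_rot': array([3.084, 0.596, 0.   ]), 'contact_force': array([ 0.079, -0.037, -0.168]), 'wrist_torque': array([ 0.017,  0.013, -0.008]), 'gripper_force': 0.0, 'width': 0.08530077661719034}
```

View pics/scene0.png

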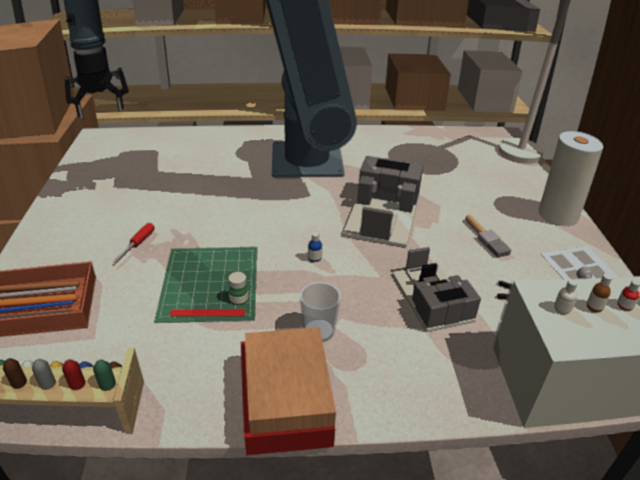

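View pics/top0.png

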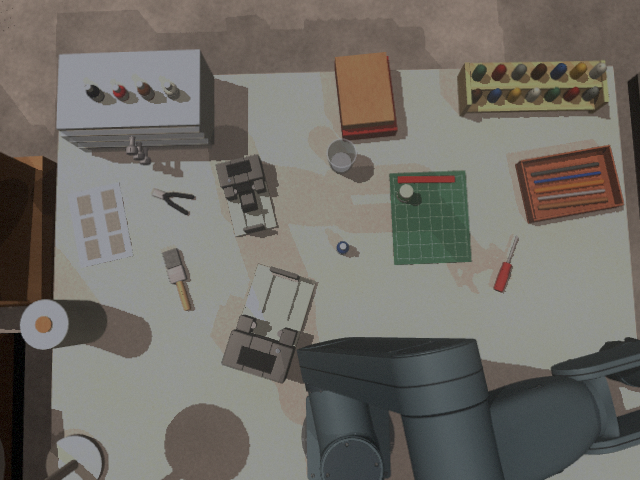

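The scene image shows two chargers. One is smaller with a black pack, at scene (430,290) / top (245,195). The other is larger and empty, at scene (385,200) / top (272,320). I choose the smaller one. The mat is at top (430,218), with the jar at (406,191) and the stick at (427,180); its lower (-x) part is clear.

Next I fit the charger and mat poses from both views and check the fit with an overlay.

```bash
cat > m.py <<'E'
from h import *
from scipy.optimize import least_squares
np.set_printoptions(precision=4,suppress=True)
PT={'thumb_plate':(-.092,0,.052),'seat':(-.005,0,.010),'detent':(.013,0,.045),'pull_fin':(-.033,0,.050),'charger':(0,0,0),'pack':(-.005,0,.010)}
def T(q,X): 
    c,s=np.cos(q[2]),np.sin(q[2]); return np.array([[c,-s,0],[s,c,0],[0,0,1]])@np.asarray(X)+[q[0],q[1],q[3] if len(q)>3 else 0]
E
python3 - <<'E'
from m import *
P={n:manip.get_image(n) for n in('scene','top')}
box={'scene':(240,330,385,490),'top':(145,245,205,290)}
obs=[]
for n,p in P.items():
    for o in PT:
        for q in manip.landmark_of(o,p):
            r,c=q['centre'];b=box[n]
            if b[0]<r<b[1] and b[2]<c<b[3]: obs.append((n,o,r,c,q['conf'])); print(n,o,round(r,1),round(c,1),round(q['conf'],2))
def f(q): return np.concatenate([proj(P[n],T(q,PT[o]))[0]-[c,r] for n,o,r,c,_ in obs])
for q0 in([.65,.2,.26],[.65,.2,.26,0]):
    s=least_squares(f,q0,loss='soft_l1',f_scale=1.5); print(s.x)
    for o,e in zip(obs,s.fun.reshape(-1,2)): print(o[:2],e)
    if len(q0)==3:q=s.x
for o in('thumb_plate','pull_fin','detent'):
    a=[(P[n],(r,c)) for n,k,r,c,_ in obs if k==o]
    if len({id(x[0]) for x in a})>1: print(o,tri(a[:1]+a[-1:]),T(q,PT[o]))
for n,z in(('mat',.0),('thinner_jar',.003),('sanding_stick',.003),('paint_pot',0),('water_jar',0)):
    for k,p in P.items():
        print(n,k,[at_z(p,x['centre'],z) for x in manip.landmark_of(n,p)[:1]])
# overlay
boxes={'base':(-.092,.09,-.055,.055,0,.01),'head':(.029,.09,-.055,.055,.01,.066),'plate':(-.092,-.084,-.025,.025,.01,.064),'fin':(-.038,-.028,-.017,.017,.036,.064)}
ims=[]
for n,p in P.items():
    b=box[n]; S=4; im=cv2.cvtColor(p['frame'],cv2.COLOR_RGB2BGR)[b[0]:b[1],b[2]:b[3]]
    im=cv2.resize(im,None,fx=S,fy=S,interpolation=cv2.INTER_CUBIC); raw=im.copy()
    for (k,v),col in zip(boxes.items(),[(0,255,0),(255,0,0),(0,0,255),(0,255,255)]):
        C=[(v[i],v[2+j],v[4+l]) for i in(0,1) for j in(0,1) for l in(0,1)]
        U=[tuple(int(z) for z in (proj(p,T(q,x))[0]-[b[2],b[0]]+.5)*S) for x in C]
        for i in range(8):
            for m in(1,2,4):
                if not i&m: cv2.line(im,U[i],U[i|m],col,1)
    h=np.hstack([raw,im]); ims.append(h)
w=max(i.shape[1] for i in ims)
o=np.vstack([cv2.copyMakeBorder(i,0,0,0,w-i.shape[1],0) for i in ims]);
o=cv2.resize(o,None,fx=min(1,800/o.shape[1],600/o.shape[0]),fy=min(1,800/o.shape[1],600/o.shape[0])) if 0 else o
cv2.imwrite('pics/ov1.png',cv2.resize(o,(w*600//o.shape[0] if w*600//o.shape[0]<=800 else 800,600))); print(o.shape)
E
```

```text
scene thumb_plate 253.3 417.3 0.67
scene seat 291.4 432.4 0.97
scene detent 285.1 436.5 0.66
scene pull_fin 270.3 430.5 0.93
scene charger 297.4 427.6 0.88
scene pack 295.1 433.9 0.91
top thumb_plate 226.4 254.0 0.63
top seat 198.5 246.8 0.89
top detent 189.0 245.4 0.74
top pull_fin 204.8 246.1 0.62
top charger 196.9 248.3 0.72
top pack 199.1 248.3 0.62
[0.6115 0.2419 0.2185]
('scene', 'thumb_plate') [-0.0089 -0.6058]
('scene', 'seat') [-0.9907  1.774 ]
('scene', 'detent') [1.1851 1.0041]
('scene', 'pull_fin') [-1.9132 -0.0612]
('scene', 'charger') [4.1009 0.8553]
('scene', 'pack') [-2.4907 -1.926 ]
('top', 'thumb_plate') [-0.9802  1.8539]
('top', 'seat') [ 0.8206 -0.4059]
('top', 'detent') [-1.4169 -0.2921]
('top', 'pull_fin') [1.6956 0.9682]
('top', 'charger') [-0.5483  0.0783]
('top', 'pack') [-0.6794 -1.0059]
[0.6117 0.2418 0.219  0.0008]
('scene', 'thumb_plate') [-0.0189 -0.8359]
('scene', 'seat') [-0.9719  1.5577]
('scene', 'detent') [1.2123 0.7758]
('scene', 'pull_fin') [-1.9029 -0.2913]
('scene', 'charger') [4.1211 0.6424]
('scene', 'pack') [-2.4719 -2.1423]
('top', 'thumb_pl
[... 330 characters left out ...]
0.2385, 0.0516]), np.float64(0.00030870644163143727)) [0.5793 0.2348 0.05  ]
detent (array([0.6231, 0.2416, 0.0468]), np.float64(0.0006557883772600285)) [0.6242 0.2448 0.045 ]
mat scene [array([ 0.5477, -0.2288,  0.    ])]
mat top [array([ 0.5407, -0.2273,  0.    ])]
thinner_jar scene [array([ 0.5986, -0.1631,  0.003 ])]
thinner_jar top [array([ 0.607 , -0.1689,  0.003 ])]
sanding_stick scene [array([ 0.6472, -0.2085,  0.003 ])]
sanding_stick top [array([ 0.6494, -0.2219,  0.003 ])]
paint_pot scene [array([0.513 , 0.2514, 0.    ])]
paint_pot top [array([0.467 , 0.0065, 0.    ])]
water_jar scene [array([ 0.694, -0.003, -0.   ])]
water_jar top [array([ 0.7021, -0.0125,  0.    ])]
(760, 840, 3)
```

View pics/ov1.png

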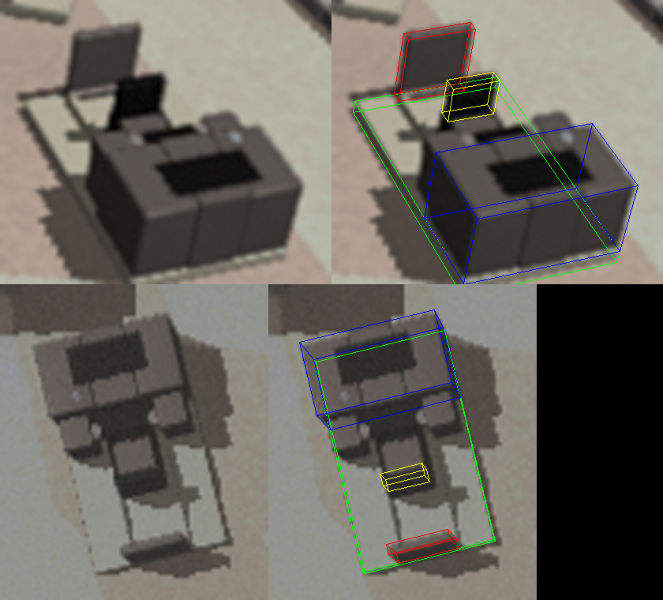

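The overlay confirms the smaller charger with the pack. The model matches to about 1 px, and the base edges suggest shifting it about -2.5 mm in x and -2 mm in y. That gives a charger pose of about (0.609, 0.240) with yaw 0.22. Triangulated heights (54, 52 and 47 mm) agree with the text's 52, 50 and 45.

The plan has three parts:
1. Squeeze between the thumb plate's outer face and the fin's far face, moving the tool back as the fingers close so the charger stays put.
2. Regrasp the fin along y.
3. Carry the pack to the mat.

>>> send_rows(
  series=[
    {"delta_pos": [0.043, 0.092, 0], "yaw": 0.0352, "claw": 1},
    {"delta_pos": [0.043, 0.092, 0], "yaw": 0.0352, "claw": 1},
    {"delta_pos": [0.043, 0.092, 0], "yaw": 0.0352, "claw": 1},
    {"delta_pos": [0.043, 0.092, 0], "yaw": 0.0352, "claw": 1},
    {"delta_pos": [0.043, 0.092, 0], "yaw": 0.0352, "claw": 1},
    {"delta_pos": [0.043, 0.092, 0], "yaw": 0.0352, "claw": 1},
    {"delta_pos": [0.043, 0.092, 0], "yaw": 0.0352, "claw": 1},
    {"delta_pos": [0.043, 0.092, 0], "yaw": 0.0352, "claw": 1},
    {"delta_pos": [0.043, 0.092, 0], "yaw": 0.0352, "claw": 1},
    {"delta_pos": [0.043, 0.092, 0], "yaw": 0.0352, "claw": 1},
    {"delta_pos": [0.043, 0.092, 0], "yaw": 0.0352, "claw": 1},
    {"delta_pos": [0.043, 0.092, 0], "yaw": 0.0352, "claw": 1},
    {"delta_pos": [0.043, 0.092, 0], "yaw": 0.0352, "claw": 1},
    {"delta_pos": [0.043, 0.092, 0], "yaw": 0.0352, "claw": 1},
    {"delta_pos": [0.043, 0.092, 0], "yaw": 0.0352, "claw": 1},
    {"delta_pos": [0.043, 0.092, 0], "yaw": 0.0352, "claw": 1},
    {"delta_pos": [0.043, 0.092, 0], "yaw": 0.0352, "claw": 1},
    {"delta_pos": [0.043, 0.092, 0], "yaw": 0.0352, "claw": 1},
    {"delta_pos": [0.043, 0.092, 0], "yaw": 0.0352, "claw": 1},
    {"delta_pos": [0.043, 0.092, 0], "yaw": 0.0352, "claw": 1},
  ],
)

```text
clock: 4.07
tcp_pos: [0.5494, 0.2278, 0.2313]
ee_rot: [1.961, 2.455, 0.0]
contact_force: [1.1, -0.5, -0.1]
width: 0.0851
gripper_force: 0.0
```

>>> send_rows(
  series=[
    {"delta_pos": [0, 0, -0.088], "yaw": 0, "claw": 1},
    {"delta_pos": [0, 0, -0.088], "yaw": 0, "claw": 1},
    {"delta_pos": [0, 0, -0.088], "yaw": 0, "claw": 1},
    {"delta_pos": [0, 0, -0.088], "yaw": 0, "claw": 1},
    {"delta_pos": [0, 0, 0], "yaw": 0, "claw": 1},
  ],
)

```text
clock: 4.48
tcp_pos: [0.5438, 0.2247, 0.0833]
ee_rot: [-1.96, -2.444, 0.016]
contact_force: [-1.1, 0.0, -1.4]
width: 0.0854
gripper_force: 0.0
```

```bash
cat > crop.py <<'E'
from m import *
import sys
# usage: crop.py out qx qy qyaw packshift
def crop(out,q,d,P,box={'scene':(200,340,360,500),'top':(145,245,205,290)},S=4):
    s=manip.get_state(); tcp=np.array(s['tcp_pos']); R=cv2.Rodrigues(np.array(s['ee_rot']))[0]
    boxes=[(-.092,-.084,-.025,.025,.01,.064),(-.038-d,-.028-d,-.017,.017,.036,.064)]
    ims=[]
    for n,p in P.items():
        b=box[n]; im=cv2.cvtColor(p['frame'],cv2.COLOR_RGB2BGR)[b[0]:b[1],b[2]:b[3]]
        im=cv2.resize(im,None,fx=S,fy=S,interpolation=cv2.INTER_CUBIC)
        g=lambda X:tuple(int(z) for z in (proj(p,X)[0]-[b[2],b[0]]+.5)*S)
        for v,col in zip(boxes,[(0,0,255),(0,255,255)]):
            C=[(v[i],v[2+j],v[4+l]) for i in(0,1) for j in(0,1) for l in(0,1)]
            U=[g(T(q,x)) for x in C]
            for i in range(8):
                for m in(1,2,4):
                    if not i&m: cv2.line(im,U[i],U[i|m],col,1)
        ims.append(im)
    h=max(i.shape[0] for i in ims)
    o=np.hstack([cv2.copyMakeBorder(i,0,h-i.shape[0],0,0,0) for i in ims]); f=min(800/o.shape[1],600/o.shape[0],1)
    cv2.imwrite('pics/'+out,cv2.resize(o,None,fx=f,fy=f,interpolation=cv2.INTER_AREA))
if __name__=='__main__':
    P={n:manip.get_image(n) for n in('scene','top')}
    crop(sys.argv[1],[float(x) for x in sys.argv[2:5]],float(sys.argv[5]),P)
E
python3 crop.py c1.png .609 .240 .22 0
```

```text
(no output)
```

View pics/c1.png

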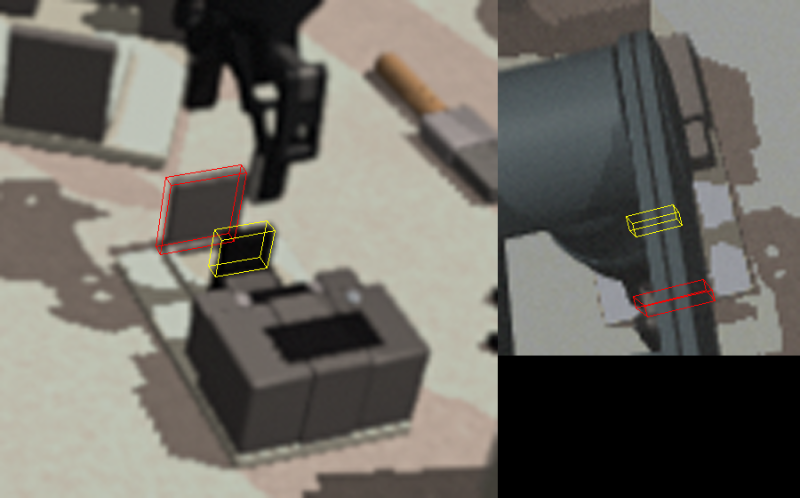

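The model boxes lie on the plate and fin in the scene view, at about (205,210) and (242,250) in the crop. The gripper is above them with its near finger at (268,190). I'll read the settled pose and compute the remaining shift.

```bash
cat > st.py <<'E'
from m import *
s=manip.get_state(); r=s['ee_rot']
print(s['clock'],s['tcp_pos'],r,'yaw',2*np.arctan2(r[1],r[0]),s['width'],s['contact_force'],s['gripper_force'])
E
python3 st.py; python3 -c "
from m import *
print('centre',T([.609,.240,.22],[-.060,0,0]))"
```

```text
4.5833 [0.5483 0.2255 0.0899] [-1.9642 -2.4493  0.0036] yaw -4.4934433900009365 0.08520025419415715 [ 0.5596 -0.2241  1.1416] 0.0
centre [0.5504 0.2269 0.    ]
```

>>> send_rows(
  series=[
    {"delta_pos": [0.002, 0.001, -0.03], "yaw": 0, "claw": 1},
    {"delta_pos": [0.002, 0.001, -0.03], "yaw": 0, "claw": 1},
    {"delta_pos": [0, 0.001, -0.03], "yaw": 0, "claw": 1},
    {"delta_pos": [0, 0, -0.02], "yaw": 0, "claw": 1},
    {"delta_pos": [0, 0, -0.015], "yaw": 0, "claw": 1},
    {"delta_pos": [0, 0, 0], "yaw": 0, "claw": 1},
    {"delta_pos": [0, 0, 0], "yaw": 0, "claw": 1},
  ],
)

```text
clock: 5.17
tcp_pos: [0.5503, 0.2268, 0.0401]
ee_rot: [-1.965, -2.45, 0.001]
contact_force: [-0.2, -0.6, 0.6]
width: 0.0852
gripper_force: 0.0
```

```bash
python3 st.py; python3 crop.py c2.png .609 .240 .22 0
```

```text
5.1667 [0.5503 0.2268 0.0401] [-1.9651 -2.4505  0.0009] yaw -4.493416366406645 0.08524606869838867 [-0.1762 -0.5617  0.6047] 0.0
```

View pics/c2.png

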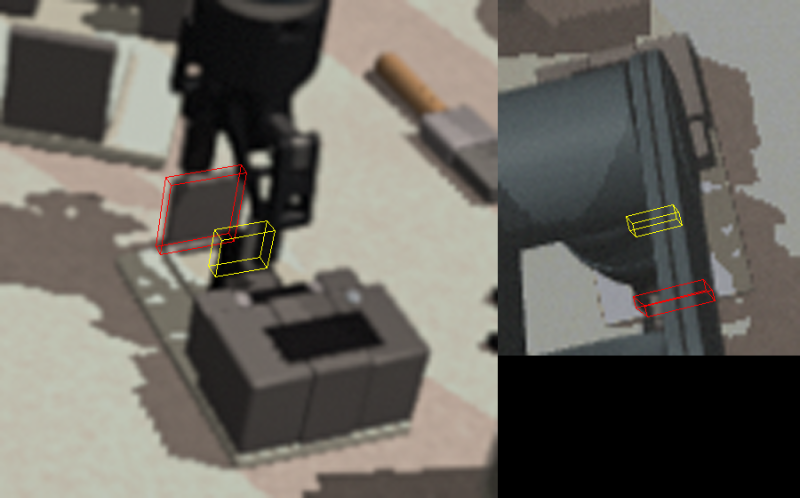

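The near finger is at (290,180) with its tip near (270,255), but it doesn't clearly cover the fin. I'll project the expected finger positions to check before closing.

```bash
python3 - <<'E'
from m import *
s=manip.get_state();R=cv2.Rodrigues(np.array(s['ee_rot']))[0];t=s['tcp_pos'];print(R)
p=manip.get_image('scene')
for nm,ax in(('y',1),('x',0)):
    for sg in(1,-1):
        for z in(-.013,-.040):
            X=t+R[:,ax]*sg*.048+R[:,2]*z
            print(nm,sg,z,X,(proj(p,X)[0]-[360,200])*3.556)
b=p['frame'][215:285,395:465]
cv2.imwrite('pics/c3.png',cv2.convertScaleAbs(cv2.resize(cv2.cvtColor(b,cv2.COLOR_RGB2BGR),None,fx=8.5,fy=8.5,interpolation=cv2.INTER_CUBIC),alpha=1.8,beta=25))
E
```

```text
[[-0.2172  0.9761  0.0007]
 [ 0.9761  0.2172  0.0001]
 [-0.      0.0007 -1.    ]]
y 1 -0.013 [0.5978 0.2373 0.0539] [255.8653 264.7807]
y 1 -0.04 [0.5977 0.2373 0.0809] [262.8059 228.5631]
y -1 -0.013 [0.504  0.2164 0.0539] [189.6057 167.5745]
y -1 -0.04 [0.504  0.2164 0.0809] [195.1383 132.2061]
x 1 -0.013 [0.5405 0.2737 0.0539] [293.7255 202.4026]
x 1 -0.04 [0.5405 0.2737 0.0809] [300.8021 166.8514]
x -1 -0.013 [0.5613 0.18   0.0539] [147.9314 227.2649]
x -1 -0.04 [0.5613 0.18   0.0809] [153.1838 191.2083]
```

View pics/c3.png

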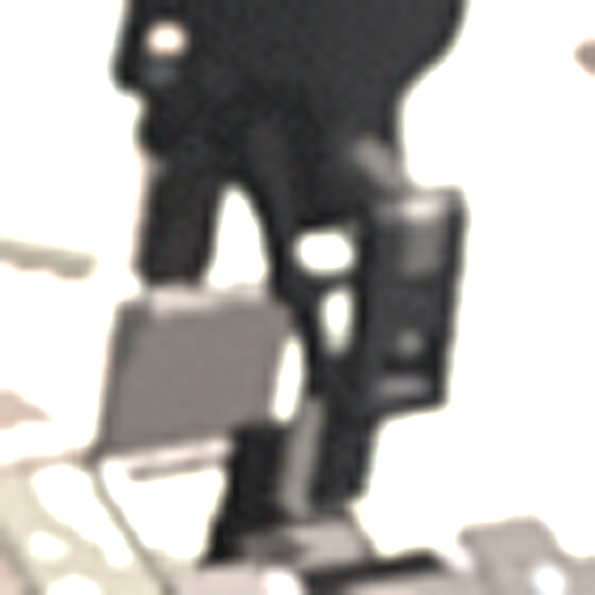

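The fingers straddle correctly: the far finger is behind the plate at (175,220) and the near finger's pad is in front of the fin at (300,450), within about 3 mm of the prediction. I'll close gently until just before contact.

>>> send_rows(
  series=[
    {"delta_pos": [0, 0, 0], "yaw": 0, "claw": 0.75},
    {"delta_pos": [0, 0, 0], "yaw": 0, "claw": 0.65},
    {"delta_pos": [0, 0, 0], "yaw": 0, "claw": 0.6},
    {"delta_pos": [0, 0, 0], "yaw": 0, "claw": 0.6},
  ],
)

```text
clock: 5.65
tcp_pos: [0.5506, 0.2269, 0.0407]
ee_rot: [1.965, 2.451, 0.0]
contact_force: [-0.0, -0.4, -0.4]
width: 0.0684
gripper_force: 0.0
```

>>> send_rows(
  series=[
    {"delta_pos": [0, 0, 0], "yaw": 0, "claw": 0.57},
    {"delta_pos": [0, 0, 0], "yaw": 0, "claw": 0.57},
  ],
)

```text
clock: 5.82
tcp_pos: [0.5506, 0.2268, 0.0405]
ee_rot: [1.965, 2.451, 0.0]
contact_force: [0.6, 0.2, 0.4]
width: 0.0672
gripper_force: 0.0
```

>>> send_rows(
  series=[
    {"delta_pos": [0, 0, 0], "yaw": 0, "claw": 0.53},
    {"delta_pos": [0, 0, 0], "yaw": 0, "claw": 0.53},
  ],
)

```text
clock: 5.98
tcp_pos: [0.5505, 0.2268, 0.0405]
ee_rot: [-1.965, -2.451, 0.0]
contact_force: [-0.1, -0.8, 0.9]
width: 0.0648
gripper_force: 0.0
```

```bash
python3 st.py
```

```text
5.9833 [0.5505 0.2268 0.0405] [-1.9654 -2.4509  0.0001] yaw -4.493389578254479 0.06483934351551032 [-0.1333 -0.7551  0.8695] 0.0
```

The width is 64.8 mm with no contact yet, so the gripper is centred. Next I squeeze in steps, moving back along -x by half of each closing step.

>>> send_rows(
  series=[
    {"delta_pos": [0, 0, -0.007], "yaw": 0, "claw": 0.53},
    {"delta_pos": [0, 0, 0], "yaw": 0, "claw": 0.51},
    {"delta_pos": [-0.0026, -0.0006, 0.0005], "yaw": 0, "claw": 0.46},
    {"delta_pos": [-0.0026, -0.0006, 0.0005], "yaw": 0, "claw": 0.41},
    {"delta_pos": [-0.0026, -0.0006, 0.0005], "yaw": 0, "claw": 0.36},
    {"delta_pos": [0, 0, 0], "yaw": 0, "claw": 0.36},
  ],
)

```text
clock: 6.48
tcp_pos: [0.5476, 0.2261, 0.0386]
ee_rot: [1.965, 2.451, 0.001]
contact_force: [0.8, -0.2, 2.8]
width: 0.0584
gripper_force: 5.1
```

```bash
python3 st.py
```

```text
6.4833 [0.5476 0.2261 0.0386] [1.965  2.4505 0.0009] yaw 1.789823853120376 0.058369212542366454 [ 0.7691 -0.2173  2.7673] 5.143219158053398
```

>>> send_rows(
  series=[
    {"delta_pos": [-0.0026, -0.0006, 0.0005], "yaw": 0, "claw": 0.31},
    {"delta_pos": [-0.0026, -0.0006, 0.0005], "yaw": 0, "claw": 0.26},
    {"delta_pos": [-0.0026, -0.0006, 0.0005], "yaw": 0, "claw": 0.21},
    {"delta_pos": [0, 0, 0], "yaw": 0, "claw": 0.21},
  ],
)

```text
clock: 6.82
tcp_pos: [0.5437, 0.2253, 0.0386]
ee_rot: [-1.965, -2.45, 0.001]
contact_force: [-0.5, 0.7, -0.2]
width: 0.0517
gripper_force: 0.0
```

```bash
python3 st.py
```

```text
6.8167 [0.5437 0.2253 0.0386] [-1.9649 -2.4505  0.0012] yaw -4.493326994521109 0.05169764718447025 [-0.4919  0.6735 -0.2359] 0.0
```

The detent has let go: about 12.5 mm out and the force is back near zero. Continuing until the nose is clear.

>>> send_rows(
  series=[
    {"delta_pos": [-0.0026, -0.0006, 0.0005], "yaw": 0, "claw": 0.16},
    {"delta_pos": [-0.0026, -0.0006, 0.0005], "yaw": 0, "claw": 0.11},
    {"delta_pos": [-0.0026, -0.0006, 0.0005], "yaw": 0, "claw": 0.06},
    {"delta_pos": [-0.0026, -0.0006, 0.0005], "yaw": 0, "claw": 0.01},
    {"delta_pos": [-0.0026, -0.0006, 0.0005], "yaw": 0, "claw": -0.04},
    {"delta_pos": [-0.0026, -0.0006, 0.0005], "yaw": 0, "claw": -0.09},
    {"delta_pos": [-0.0026, -0.0006, 0.0005], "yaw": 0, "claw": -0.14},
    {"delta_pos": [-0.0013, -0.0003, 0], "yaw": 0, "claw": -0.16},
    {"delta_pos": [0, 0, 0], "yaw": 0, "claw": -0.16},
  ],
)

```text
clock: 7.57
tcp_pos: [0.5364, 0.2235, 0.0403]
ee_rot: [-1.965, -2.451, 0.0]
contact_force: [-0.1, -0.4, -0.9]
width: 0.036
gripper_force: 0.0
```

```bash
python3 st.py
```

```text
7.5667 [0.5364 0.2235 0.0403] [-1.9652 -2.451   0.0001] yaw -4.493266626963409 0.035992891271934016 [-0.0638 -0.4498 -0.8816] 0.0
```

The pack is 28 mm out, past the 22 mm needed. I release, rise, turn -90° and take the fin along y.

>>> send_rows(
  series=[
    {"delta_pos": [0, 0, 0], "yaw": 0, "claw": 0.05},
    {"delta_pos": [0, 0, 0], "yaw": 0, "claw": 0.25},
    {"delta_pos": [0, 0, 0], "yaw": 0, "claw": 0.25},
    {"delta_pos": [0, 0, 0.03], "yaw": 0, "claw": 0.25},
    {"delta_pos": [0, 0, 0.06], "yaw": 0, "claw": 0.25},
    {"delta_pos": [0, 0, 0.07], "yaw": 0, "claw": 0.25},
    {"delta_pos": [0, 0, 0.07], "yaw": 0, "claw": 0.25},
    {"delta_pos": [0.016, 0.0035, 0.02], "yaw": -0.0561, "claw": 1},
    {"delta_pos": [0.016, 0.0035, 0], "yaw": -0.0561, "claw": 1},
    {"delta_pos": [0, 0, 0], "yaw": -0.0561, "claw": 1},
    {"delta_pos": [0, 0, 0], "yaw": -0.0561, "claw": 1},
    {"delta_pos": [0, 0, 0], "yaw": -0.0561, "claw": 1},
    {"delta_pos": [0, 0, 0], "yaw": -0.0561, "claw": 1},
    {"delta_pos": [0, 0, 0], "yaw": -0.0561, "claw": 1},
    {"delta_pos": [0, 0, 0], "yaw": -0.0561, "claw": 1},
    {"delta_pos": [0, 0, 0], "yaw": -0.0561, "claw": 1},
    {"delta_pos": [0, 0, 0], "yaw": -0.0561, "claw": 1},
    {"delta_pos": [0, 0, 0], "yaw": -0.0561, "claw": 1},
    {"delta_pos": [0, 0, 0], "yaw": -0.0561, "claw": 1},
    {"delta_pos": [0, 0, 0], "yaw": -0.0561, "claw": 1},
  ],
)

```text
clock: 9.23
tcp_pos: [0.5493, 0.2264, 0.1402]
ee_rot: [-3.1, -0.509, 0.0]
contact_force: [0.8, 0.3, 0.1]
width: 0.0856
gripper_force: 0.0
```

>>> send_rows(
  series=[
    {"delta_pos": [0, 0, 0], "yaw": -0.0561, "claw": 1},
    {"delta_pos": [0, 0, 0], "yaw": 0, "claw": 1},
    {"delta_pos": [0, 0, 0], "yaw": 0, "claw": 1},
  ],
)

```text
clock: 9.48
tcp_pos: [0.5493, 0.2263, 0.1402]
ee_rot: [-3.122, -0.348, 0.0]
contact_force: [-0.1, -0.6, -0.1]
width: 0.0854
gripper_force: 0.0
```

```bash
python3 st.py; python3 crop.py c4.png .609 .240 .22 .028
```

```text
9.4833 [0.5493 0.2263 0.1402] [-3.1222 -0.3485  0.0003] yaw -6.060891688613185 0.08542664527128273 [-0.1082 -0.5913 -0.1214] 0.0
```

View pics/c4.png

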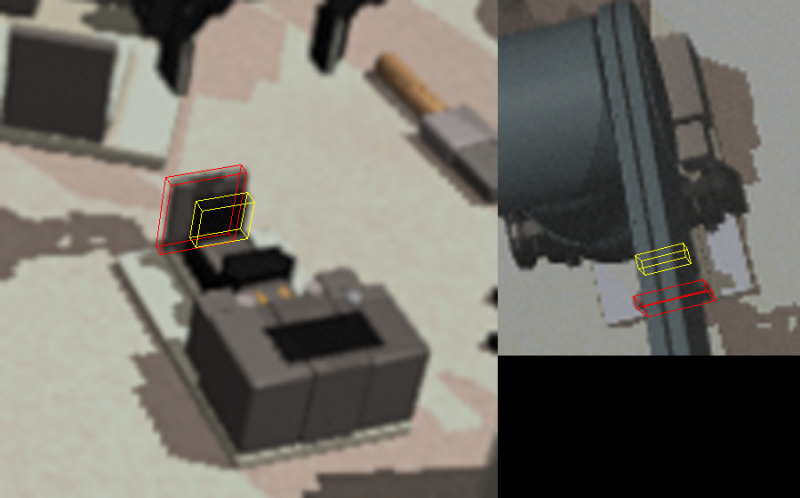

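The crop shows the fin exactly on the model, drawn 28 mm out at (222,220). The charger hasn't moved and the contacts in the socket are visible at (262,297). I descend on the fin and grip it.

>>> send_rows(
  series=[
    {"delta_pos": [0, 0, -0.05], "yaw": 0, "claw": 1},
    {"delta_pos": [0, 0, -0.06], "yaw": 0, "claw": 1},
    {"delta_pos": [0, 0, -0.05], "yaw": 0, "claw": 1},
    {"delta_pos": [0, 0, -0.04], "yaw": 0, "claw": 0.8},
    {"delta_pos": [0, 0, -0.03], "yaw": 0, "claw": 0.6},
    {"delta_pos": [0, 0, -0.02], "yaw": 0, "claw": 0.4},
    {"delta_pos": [0, 0, 0], "yaw": 0, "claw": 0.2},
    {"delta_pos": [0, 0, 0], "yaw": 0, "claw": 0.0},
    {"delta_pos": [0, 0, 0], "yaw": 0, "claw": -0.1},
    {"delta_pos": [0, 0, 0], "yaw": 0, "claw": -0.15},
    {"delta_pos": [0, 0, 0], "yaw": 0, "claw": -0.2},
    {"delta_pos": [0, 0, 0], "yaw": 0, "claw": -0.4},
    {"delta_pos": [0, 0, 0], "yaw": 0, "claw": -1},
    {"delta_pos": [0, 0, 0], "yaw": 0, "claw": -1},
    {"delta_pos": [0, 0, 0], "yaw": 0, "claw": -1},
  ],
)

```text
clock: 10.83
tcp_pos: [0.5501, 0.2266, 0.0416]
ee_rot: [-3.123, -0.343, -0.004]
contact_force: [-0.1, -0.3, 6.4]
width: 0.0319
gripper_force: 60.2
```

```bash
python3 st.py
```

```text
10.8333 [0.5501 0.2266 0.0416] [-3.1225 -0.3434 -0.0036] yaw -6.064123168443594 0.03190707537509902 [-0.0933 -0.3035  6.4481] 60.15604019165039
```

Gripped at 60 N with a width of about 32 mm. I lift straight up.

>>> send_rows(
  series=[
    {"delta_pos": [0, 0, 0.02], "yaw": 0, "claw": -1},
    {"delta_pos": [0, 0, 0.03], "yaw": 0, "claw": -1},
    {"delta_pos": [0, 0, 0.05], "yaw": 0, "claw": -1},
    {"delta_pos": [0, 0, 0.06], "yaw": 0, "claw": -1},
    {"delta_pos": [0, 0, 0.07], "yaw": 0, "claw": -1},
    {"delta_pos": [0, 0, 0.07], "yaw": 0, "claw": -1},
    {"delta_pos": [0, 0, 0.07], "yaw": 0, "claw": -1},
    {"delta_pos": [0, 0, 0.07], "yaw": 0, "claw": -1},
    {"delta_pos": [0, 0, 0.04], "yaw": 0, "claw": -1},
    {"delta_pos": [0, 0, 0.02], "yaw": 0, "claw": -1},
    {"delta_pos": [0, 0, 0], "yaw": 0, "claw": -1},
  ],
)

```text
clock: 11.75
tcp_pos: [0.5501, 0.2266, 0.2431]
ee_rot: [-3.122, -0.343, -0.007]
contact_force: [-0.4, -0.6, -1.3]
width: 0.0326
gripper_force: 59.8
```

```bash
python3 st.py; python3 - <<'E'
from m import *
p=manip.get_image('scene'); save(p,'c5.png')
# mat corners by colour, top view
t=manip.get_image('top'); h=cv2.cvtColor(t['frame'],cv2.COLOR_RGB2HSV)
m=((h[...,0]>60)&(h[...,0]<90)&(h[...,1]>90)).astype(np.uint8); m[:,:360]=0; m[:140]=0;m[280:]=0
c=max(cv2.findContours(m,0,1)[0],key=cv2.contourArea); r=cv2.minAreaRect(c); print(r)
W=np.array([at_z(t,(v,u),.003) for u,v in cv2.boxPoints(r)]);print(W,W.mean(0))
for k in range(2):
    a=W[(k+1)%4]-W[k];print(np.hypot(*a[:2]),np.degrees(np.arctan2(a[1],a[0])))
h=cv2.cvtColor(p['frame'],cv2.COLOR_RGB2HSV)
m=((h[...,0]>60)&(h[...,0]<90)&(h[...,1]>90)).astype(np.uint8); m[:235]=0;m[330:]=0;m[:,:140]=0;m[:,270:]=0
c=max(cv2.findContours(m,0,1)[0],key=cv2.contourArea); print(cv2.approxPolyDP(c,6,True)[:,0].tolist())
for u,v in cv2.approxPolyDP(c,6,True)[:,0]: print(at_z(p,(v,u),.003))
E
```

```text
11.75 [0.5501 0.2266 0.2431] [-3.1223 -0.3433 -0.007 ] yaw -6.064143134649352 0.032647743488814975 [-0.3695 -0.5877 -1.3467] 59.80160415172577Traceback (most recent call last):
  File "<stdin>", line 6, in <module>
ValueError: max() iterable argument is empty
```

View pics/c5.png

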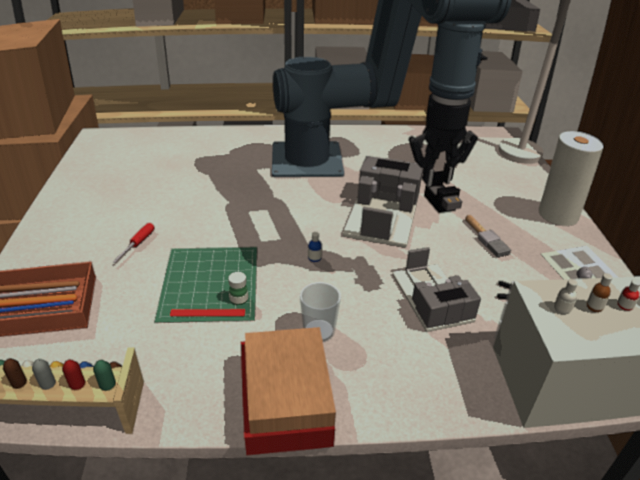

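The pack is held at (445,200), level, and the charger is still at (430,290) with its plate at (418,258). Now I measure the mat with a looser colour threshold.

```bash
python3 - <<'E'
from m import *
B={'top':(140,280,370,500),'scene':(235,330,140,270)}
for n in B:
    p=manip.get_image(n); b=B[n]; f=p['frame'].astype(int)
    m=np.zeros(f.shape[:2],np.uint8); m[b[0]:b[1],b[2]:b[3]]=((f[...,1]>f[...,0]*1.3)&(f[...,1]>f[...,2]*1.05))[b[0]:b[1],b[2]:b[3]]
    m=cv2.morphologyEx(m,cv2.MORPH_CLOSE,np.ones((5,5)))
    c=max(cv2.findContours(m,cv2.RETR_EXTERNAL,cv2.CHAIN_APPROX_NONE)[0],key=cv2.contourArea)
    a=cv2.approxPolyN(c,4) [0]if hasattr(cv2,'approxPolyN') else cv2.boxPoints(cv2.minAreaRect(c))
    a=np.array(a).reshape(-1,2)
    W=np.array([at_z(p,(v,u),.003) for u,v in a]); print(n,a.tolist());print(W,W.mean(0))
    for k in range(4):
        d=W[(k+1)%4]-W[k];print(np.hypot(*d[:2]),np.degrees(np.arctan2(d[1],d[0])))
E
```

```text
top [[471, 261], [394, 264], [389, 174], [464, 171]]
[[ 0.4287 -0.33    0.003 ]
 [ 0.4264 -0.1316  0.003 ]
 [ 0.6619 -0.1278  0.003 ]
 [ 0.665  -0.3245  0.003 ]] [ 0.5455 -0.2285  0.003 ]
0.19836523965715674 90.67221453256444
0.2355602817783723 0.9334093042635557
0.19675419751219855 -89.1102104268121
0.23632025529176304 -178.67647687741967
scene [[256, 248], [254, 320], [154, 322], [172, 248]]
[[ 0.4315 -0.1309  0.003 ]
 [ 0.6657 -0.1271  0.003 ]
 [ 0.6677 -0.3251  0.003 ]
 [ 0.4267 -0.3261  0.003 ]] [ 0.5479 -0.2273  0.003 ]
0.2342794908424359 0.9394751021324729
0.19803184971114804 -89.43110018459959
0.24092615896199815 -179.7564266064918
0.1952618144461684 88.61788913138805
```

The two views agree on the mat: centre (0.547, -0.228), yaw about 1°, size about 236 x 198 mm. The jar is at x ≈ 0.60. I aim the fin at (0.462, -0.235) with the pack's yaw along the mat, so the nose ends at x ≈ 0.543.

>>> send_rows(
  series=[
    {"delta_pos": [-0.008, -0.04, 0], "yaw": 0, "claw": -1},
    {"delta_pos": [-0.016, -0.08, 0], "yaw": -0.01, "claw": -1},
    {"delta_pos": [-0.016, -0.085, 0], "yaw": -0.01, "claw": -1},
    {"delta_pos": [-0.016, -0.085, 0], "yaw": -0.01, "claw": -1},
    {"delta_pos": [-0.016, -0.085, 0], "yaw": -0.01, "claw": -1},
    {"delta_pos": [-0.016, -0.085, 0], "yaw": -0.01, "claw": -1},
    {"delta_pos": [-0.016, -0.085, 0], "yaw": -0.01, "claw": -1},
    {"delta_pos": [-0.016, -0.085, 0], "yaw": -0.01, "claw": -1},
    {"delta_pos": [-0.016, -0.085, 0], "yaw": -0.01, "claw": -1},
    {"delta_pos": [-0.016, -0.085, 0], "yaw": -0.01, "claw": -1},
    {"delta_pos": [-0.016, -0.085, 0], "yaw": -0.01, "claw": -1},
    {"delta_pos": [-0.016, -0.085, 0], "yaw": 0, "claw": -1},
    {"delta_pos": [-0.016, -0.085, 0], "yaw": 0, "claw": -1},
    {"delta_pos": [-0.016, -0.085, 0], "yaw": 0, "claw": -1},
    {"delta_pos": [-0.004, -0.014, 0], "yaw": 0, "claw": -1},
    {"delta_pos": [0, 0, 0], "yaw": 0, "claw": -1},
    {"delta_pos": [0, 0, -0.06], "yaw": 0, "claw": -1},
    {"delta_pos": [0, 0, -0.08], "yaw": 0, "claw": -1},
    {"delta_pos": [0, 0, -0.06], "yaw": 0, "claw": -1},
    {"delta_pos": [0, 0, 0], "yaw": 0, "claw": -1},
  ],
)

```text
clock: 13.62
tcp_pos: [0.4582, -0.2311, 0.1547]
ee_rot: [-3.133, -0.031, 0.014]
contact_force: [-1.1, 0.3, -1.5]
width: 0.0322
gripper_force: 60.2
```

```bash
python3 st.py
```

```text
13.6167 [ 0.4582 -0.2311  0.1547] [-3.1334 -0.0313  0.0137] yaw -6.263222005403825 0.032158595859677855 [-1.0728  0.3298 -1.5017] 60.15048623085022
```

>>> send_rows(
  series=[
    {"delta_pos": [0, 0, -0.06], "yaw": 0, "claw": -1},
    {"delta_pos": [0, 0, -0.07], "yaw": 0, "claw": -1},
    {"delta_pos": [0, 0, -0.06], "yaw": 0, "claw": -1},
    {"delta_pos": [0, 0, -0.05], "yaw": 0, "claw": -1},
    {"delta_pos": [0, 0, -0.025], "yaw": 0, "claw": -1},
    {"delta_pos": [0, 0, -0.02], "yaw": 0, "claw": -1},
    {"delta_pos": [0, 0, -0.01], "yaw": 0, "claw": -1},
    {"delta_pos": [0, 0, 0], "yaw": 0, "claw": -1},
    {"delta_pos": [0, 0, 0], "yaw": 0, "claw": -1},
    {"delta_pos": [0, 0, 0], "yaw": 0, "claw": -1},
  ],
)

```text
clock: 14.45
tcp_pos: [0.4621, -0.2358, 0.0435]
ee_rot: [3.14, 0.03, 0.003]
contact_force: [-0.7, 0.0, -1.8]
width: 0.0328
gripper_force: 60.2
```

```bash
python3 st.py; python3 - <<'E'
from m import *
p=manip.get_image('scene'); b=p['frame'][190:340,130:330]
cv2.imwrite('pics/c6.png',cv2.convertScaleAbs(cv2.resize(cv2.cvtColor(b,cv2.COLOR_RGB2BGR),None,fx=4,fy=4,interpolation=cv2.INTER_CUBIC),alpha=1.4,beta=15))
E
```

```text
14.45 [ 0.4621 -0.2358  0.0435] [3.1401 0.0299 0.0027] yaw 0.01907241622550162 0.032797625524271755 [-0.724   0.0141 -1.8152] 60.18524765968323
```

View pics/c6.png

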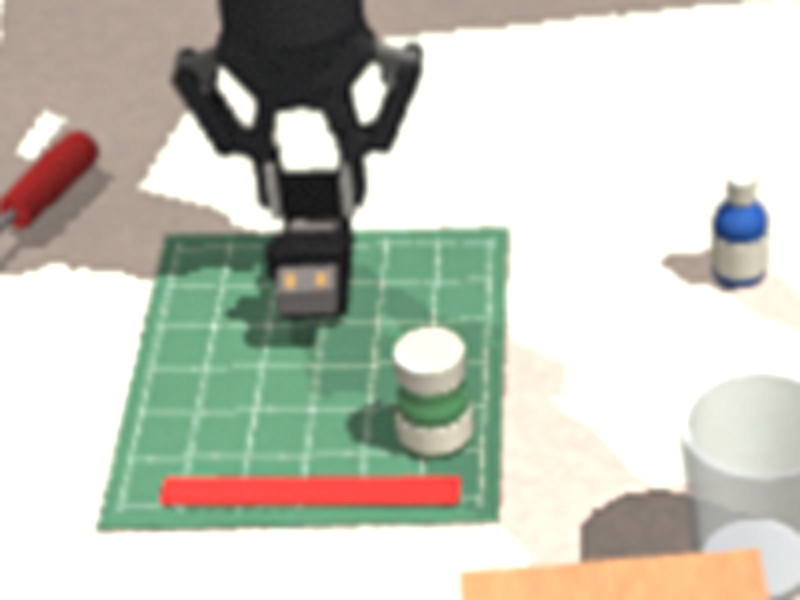

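The crop shows the pack upright with its nose towards the camera at (308,280), just above the clear part of the mat and well away from the jar at (432,390). I lower the last ~9 mm slowly.

>>> send_rows(
  series=[
    {"delta_pos": [0, 0, -0.006], "yaw": 0, "claw": -1},
    {"delta_pos": [0, 0, -0.005], "yaw": 0, "claw": -1},
    {"delta_pos": [0, 0, -0.004], "yaw": 0, "claw": -1},
    {"delta_pos": [0, 0, -0.002], "yaw": 0, "claw": -1},
    {"delta_pos": [0, 0, 0], "yaw": 0, "claw": -1},
    {"delta_pos": [0, 0, 0], "yaw": 0, "claw": -1},
  ],
)

```text
clock: 15.0
tcp_pos: [0.4612, -0.2352, 0.0354]
ee_rot: [-3.141, -0.03, 0.0]
contact_force: [-0.3, 0.5, -1.6]
width: 0.0326
gripper_force: 60.2
```

>>> send_rows(
  series=[
    {"delta_pos": [0, 0, -0.002], "yaw": 0, "claw": -1},
    {"delta_pos": [0, 0, -0.002], "yaw": 0, "claw": -1},
    {"delta_pos": [0, 0, 0], "yaw": 0, "claw": -1},
  ],
)

```text
clock: 15.25
tcp_pos: [0.4614, -0.2354, 0.0346]
ee_rot: [3.141, 0.03, 0.0]
contact_force: [-1.7, 0.8, 4.4]
width: 0.0322
gripper_force: 60.9
```

It has touched down at +4.4 N with the TCP at z = 0.0346, as predicted. Releasing.

>>> send_rows(
  series=[
    {"delta_pos": [0, 0, 0], "yaw": 0, "claw": -0.2},
    {"delta_pos": [0, 0, 0], "yaw": 0, "claw": -0.15},
    {"delta_pos": [0, 0, 0], "yaw": 0, "claw": 0.0},
    {"delta_pos": [0, 0, 0], "yaw": 0, "claw": 0.3},
    {"delta_pos": [0, 0, 0], "yaw": 0, "claw": 0.6},
    {"delta_pos": [0, 0, 0], "yaw": 0, "claw": 0.6},
    {"delta_pos": [0, 0, 0.03], "yaw": 0, "claw": 0.6},
    {"delta_pos": [0, 0, 0.06], "yaw": 0, "claw": 0.6},
    {"delta_pos": [0, 0, 0.08], "yaw": 0, "claw": 0.6},
    {"delta_pos": [0, 0, 0.08], "yaw": 0, "claw": 0.6},
    {"delta_pos": [0, 0, 0.08], "yaw": 0, "claw": 0.6},
    {"delta_pos": [0, 0, 0.08], "yaw": 0, "claw": 0.6},
    {"delta_pos": [0, 0, 0.06], "yaw": 0, "claw": 0.6},
    {"delta_pos": [0, 0, 0], "yaw": 0, "claw": 0.6},
    {"delta_pos": [0, 0, 0], "yaw": 0, "claw": 0.6},
  ],
)

```text
clock: 16.5
tcp_pos: [0.462, -0.2357, 0.2234]
ee_rot: [3.139, 0.03, 0.004]
contact_force: [-0.9, -0.2, -0.3]
width: 0.068
gripper_force: 0.0
```

```bash
python3 st.py; python3 - <<'E'
from m import *
p=manip.get_image('scene'); save(p,'c7.png')
print([(q['centre'],q['conf'],at_z(p,q['centre'],.003)) for q in manip.landmark_of('pack',p)])
E
```

```text
16.5 [ 0.462  -0.2357  0.2234] [3.1391 0.0299 0.0045] yaw 0.019077977891371948 0.06795435516927388 [-0.866  -0.1511 -0.285 ] 0.0
[([265.2, 208.3], 0.84, array([ 0.4918, -0.2348,  0.003 ]))]
```

View pics/c7.png

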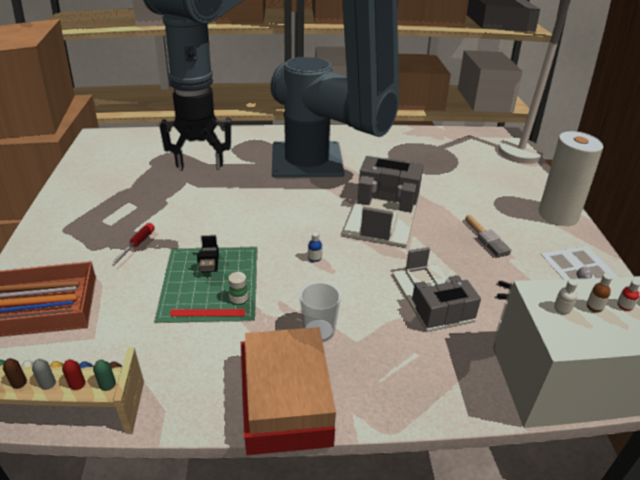

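The pack stands upright with its fin up on the clear part of the mat at (208,258). The charger is still at (430,290), the other things are where they were, and the gripper is clear.

```bash
python3 -c "
from workcell import manip
print(manip.sign_off())"
```

```text
the job is handed in; nothing more can be done
None
```

The battery is out of the charger and lying fin up on the clear part of the mat. In the last picture the charger and the other things were where they started, and I've handed the job in at about 17 s on the robot's clock.

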